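# Shut the red air valve in the bench air box

### The arm

A 6-joint arm with a two-finger parallel gripper is mounted at the origin on the work surface. World frame = base frame: x ahead of the robot, y to its left, z up, the work surface at z = 0. Lengths are in m, angles in rad, forces in N, time in s.
With the tool pointing down it reaches from about 0.3 to 0.875 m from the base axis. Payload 6.4 kg.
Tool frame: the origin (TCP) lies midway between the tips of the shut fingers; the grasp point (between the pads) lies 19 mm behind it (grasp_offset is the distance from the TCP to the grasp point, in m); z points along the fingers, y is the line along which they close (so a half turn about z gives the same grasp; the last joint's range is limited). The gripper opens to 85 mm and grips with 20 to 120 N. Pads are 22 mm wide; open, the fingers measure 114 mm over their backs; the gripper's body (76 mm by 85 mm) begins 54 mm behind the grasp point. The pads swing forward as they close: fully open they stand 13 mm farther back than shut.
Start: joints at [-1.346, 0.181, 1.607, -0, 1.354, -0.206], TCP at [0.24, -0.522, 0.231] pointing down, gripper open.
Joint ranges: [-2.99, 2.99], [-0.89, 2.07], [0.3, 2.58], [-1.14, 4.28], [0, 2.63], [-3.12, 3.12]. Speed limits (rad/s): [2.57, 2.57, 3.01, 3.14, 3.14, 3.14].

### API

Orientations are given as a unit quaternion [w, x, y, z].
In Python, from bench import * gives the robot as it stands. The module is installed in compiled form; this text tells all that it offers.
- The arm moves only by the tool servo_tool, never from a script. Its argument "commands" is text: rows parted by semicolons, each of 7 numbers parted by spaces: the turn, a rotation vector about the tool's x, y, z in rad, then the shift along the tool's x, y, z in mm, then the opening, from 0 (shut) to 1 (fully open). In form: wx wy wz dx dy dz claw; .... A call has 1 to 5 rows; each row shifts and turns the commanded pose from where the row before left it, along the tool's axes as they then stand; what a row does not reach is not made up. A row lasts 1/8 s, in which the tool goes at most 62.5 mm and 10.7 degrees, less where a joint would pass 70% of its speed; a pose out of reach is approached as far as the arm can. A call with a gripper value outside its range is refused whole. The fingers move at their own pace and stop on an object; the grip force is fixed at half the most. Time passes only in rows, so rows that do not move let the fingers close. It gives the time, the measured TCP pose, the force, the opening and the grip force at its end, in the units of the state.
- get_obs(): the state, without advancing time (a new reading comes with each control period).
- camera(name): name is "scene" or "top"; returns the picture (420x560x3 uint8, blue, green, red); there is no depth.
- calibration(name): a dict with "fx", "fy", "cx", "cy" (pixels), "k1" (the pictures are not rectified: a ray, as slopes to the right and down, at radius r is drawn at 1 + k1 r^2 times it, then the intrinsics apply), "R" (3x3) and "t" (3): a world point X has camera coordinates R X + t. Camera axes: x right, y down, z forward; pixel columns grow to the right and rows downward; lengths in m; the calibration is good to about 2 mm. A picture is of the moment at which its call begins. calibration takes no time and is no camera call.
- hand_in(): hands the job in; it is judged then, once.
The state is a dict: "time_s": time; "q": joint angles; "dq": joint speeds; "joint_efforts": joint torques, N m; "eef_pos": TCP position; "eef_rot": TCP orientation; "wrist_force": force on the tool from outside, world axes, zero at the start; "torque": the same for the moment, N m; "opening": opening from 0.0 (shut) to 1.0 (fully open); "grasp_force": force on a finger pad.
Only numpy, scipy, OpenCV 4.12 (cv2) and the standard library are available. Lean on these libraries where they do the work, as an engineer would, in place of code of your own. Each camera call takes 0.05 s, during which the arm holds its last target. There are 200 camera calls.

### The job

Slide the plywood cover of the bench air box fully aside to the right (towards the gauge end), leaving it lying on its runners, and then push the red valve handle round to fully shut, a quarter turn clockwise seen from above until it stands square across its pipe. Just push with the fingertips: do not lift the cover. Leave the blue handle, the wooden plane, the hammer and the flask as they are; the cover stays open.

Things in the scene. Friction and masses are not known exactly. Their poses are not given: they have to be found in the camera images.
- airbox: Grey steel air box fixed to the bench, open-topped, 180 (x) x 424 (y) x 94 mm high, walls 8 mm. Origin: centre of its underside. x points away from its front, y along its length, +y the left end (seen from the front). Couplers, gauge and knob stick out 36 mm from the front; at the right end a pipe reaches y = -255. Left half (y 0 to 204): valves; right half: fixed deck at z = 76.
- compartment (a point): Centre of the valve compartment's opening (box x 0, y 102, z 84 mm; axes as the box), 148 (x) x 204 (y) mm clear. Below it two brass pipes run along x at box y = 52 and 134, axes at z = 25; apart from handles, walls and runners nothing in there is above z = 48.
- right_stop (a point): Where the cover's right edge stops (box x 0, y -204, z 84 mm), inner face of the right end wall. Aluminium runners 8 mm wide with tops at z = 84 line both long walls from y -204 to 204 and carry the cover; the walls rise 10 mm above them and guide it with 2 mm play each side.
- cover: Loose plywood cover 160 (x) x 202 (y) x 8 mm, 0.2 to 0.4 kg, flat on the runners, friction about 0.6. Origin: centre of underside. A dark batten across its middle is the push ledge: 100 (x) x 22 (y) mm, 8 to 32 mm above the underside. In the box's frame: z = 84 mm, y = +103 shut, y = -103 fully open. It starts shut or up to 25 mm ajar, hiding the valves.
- valve_red: Brass ball valve with the RED handle, in one of the two lines of the box (either may be the red one), at x = 12 in the box's frame. Origin: at bench level under the handle's vertical turning axis; axes along the box's.
- red_handle (a joint): Turn of the red handle, rad: 0 = open, handle along the pipe pointing to the box's -x (front); grows clockwise seen from above; 1.571 = shut against its stop, handle across the pipe pointing to the box's +y (left). It starts between 0 and 0.3 and stays where it is left; it takes about 0.25 N m (some 6 N at 42 mm from the axis).
- red_tip (a point): Middle of the outer end of the red handle, on its top face: 55 mm from the turning axis, 62 mm above the bench. The red sleeve runs from 16 to 55 mm from the axis, is 14 mm wide, and stands 49 to 62 mm above the bench.
- valve_blue: The other, identical ball valve, with a BLUE handle, in the other line, 82 mm away. Origin: under the handle's axis at bench level. To be left as it is.
- blue_tip (a point): Middle of the outer end of the blue handle on its top face, 55 mm from its axis, 62 mm above the bench; same size as the red one.
- plane: Wooden hand plane, block 240 (x) x 66 (y) x 32 mm high with a dark iron standing out of the top to about 63 mm; lies behind the box. Origin: centre of the underside. Bystander, loose.
- hammer: Hammer lying to the right of the box: wooden handle 21 mm thick along its x from -150 to 135 mm, brass head 28 mm thick and 80 mm long across at x = 120. Origin at bench level on the handle's line. Bystander, loose.
- flask: Teal drinking flask standing to the left of the box, 72 mm diameter, 236 mm high. Origin: centre of its base. Bystander, loose.

How it is judged:
By the outcome, as a careful person would: the job done as asked, in the order asked, and still so for the second after the job is handed in, with the robot touching nothing.
It also fails if it takes over 46 s, if anything falls off the work surface, if the arm or the gripper's body presses on something with over 40 N, if the wrist force passes 120 N, or if a joint passes its speed limit or range.

## Working session

There is one attempt and no reset: what is moved stays moved. The work goes in short steps, Python scripts to look and compute and a tool call to move; the robot and the scene stay as the last step left them, time stands still between calls to the robot, and variables do not carry over. Pictures are saved under pics/ and viewed, at most 10 in all, crops included, and the job is handed in when it is done.

Besides the shell and the picture viewer there is one more tool, called after "Request:" by a JSON object that holds its "op" and its "data", one argument or row to a line. servo_tool: Moves the arm, as the interface text tells. Its arguments: {"type":"object","properties":{"commands":{"type":"string"}},"required":["commands"]}

```bash
mkdir -p pics
cat > h.py <<'E'
from bench import *
import numpy as np, cv2
def px2w(name,pts,z):
    c=calibration(name);R=np.array(c['R']);t=np.array(c['t'])
    K=np.array([[c['fx'],0,c['cx']],[0,c['fy'],c['cy']],[0,0,1.]])
    u=cv2.undistortPoints(np.array(pts,float).reshape(-1,1,2),K,np.array([c['k1'],0,0,0,0.])).reshape(-1,2)
    C=-R.T@t; d=np.c_[u,np.ones(len(u))]@R
    return C+d*((z-C[2])/d[:,2])[:,None]
def w2px(name,X):
    c=calibration(name);p=np.atleast_2d(X)@np.array(c['R']).T+np.array(c['t'])
    s=p[:,:2]/p[:,2:]; s=s*(1+c['k1']*(s**2).sum(1))[:,None]
    return s*[c['fx'],c['fy']]+[c['cx'],c['cy']]
E
python3 - <<'E'
from h import *
for n in("top","scene"):
    cv2.imwrite(f"pics/{n}0.png",camera(n)); c=calibration(n); print(n,-np.array(c['R']).T@np.array(c['t']),c['fx'],c['k1'])
o=get_obs();print(o['eef_pos'],o['eef_rot'],o['opening'],o['wrist_force'])
E
```

```text
top [ 4.35171633e-01 -3.37546932e-04  1.27103798e+00] 410.7747488404398 -0.03419210367448476
scene [ 1.22409553 -0.18659237  0.96781991] 479.05058288782686 0.05076315355564738
[ 0.24001523 -0.52196569  0.23048998] [-7.95715139e-04  9.76891701e-01  2.13733410e-01 -1.29938221e-05] 1.0007737627169597 [-0.14068064 -0.08939769  0.51362392]
```

View pics/top0.png

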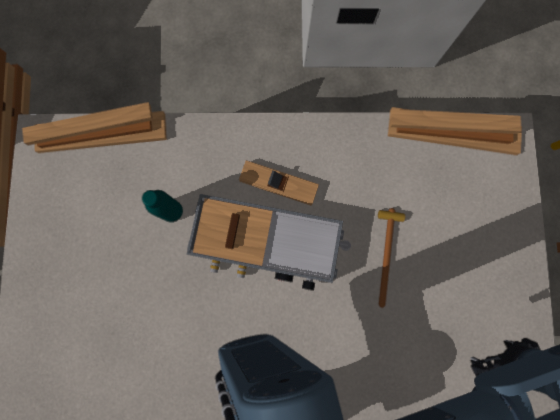

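View pics/scene0.png

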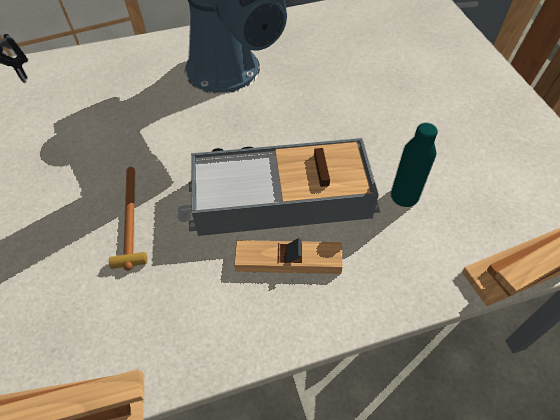

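The top view shows the cover shut at about (233,232) with the batten at (233,231), and the deck at (305,243). The flask is at (162,206), the plane at (280,182) and the hammer at (388,255). The scene view agrees.

Run:
```python
from h import *
def meas(n,reg_b,reg_c,reg_d):
    im=cv2.imread(f"pics/{n}0.png");h=cv2.cvtColor(im,cv2.COLOR_BGR2HSV)
    H,S,V=[h[...,i].astype(int) for i in range(3)]
    for nm,m,reg,z in(("batten",(V<105)&(S>90),reg_b,.116),("cover",(S>70)&(H<25)&(V>60),reg_c,.092),("deck",(S<40)&(V>125),reg_d,.076)):
        k=np.zeros(V.shape,np.uint8);x0,y0,x1,y1=reg;k[y0:y1,x0:x1]=m[y0:y1,x0:x1]*255
        k=cv2.morphologyEx(k,cv2.MORPH_OPEN,np.ones((3,3)))
        c=max(cv2.findContours(k,cv2.RETR_EXTERNAL,cv2.CHAIN_APPROX_NONE)[0],key=cv2.contourArea)
        w=px2w(n,c.reshape(-1,2),z)[:,:2]*1000
        (cx,cy),s,a=cv2.minAreaRect(w.astype(np.float32))
        print(n,nm,round(cx),round(cy),np.round(s),round(a,1), np.round(cv2.boxPoints(((cx,cy),s,a))).tolist())
    return
meas("top",(222,205,246,256),(188,195,275,268),(268,205,345,280))
meas("scene",(310,140,335,192),(272,138,372,203),(192,150,276,212))
# flask top & base check, blow-up
im=cv2.imread("pics/top0.png")[185:300,180:355]
cv2.imwrite("pics/crop.png",cv2.resize(im,None,fx=4.5,fy=4.5,interpolation=cv2.INTER_CUBIC))
```

```text
top batten 555 104 [ 49. 111.] 80.3 [[496.0, 89.0], [606.0, 70.0], [614.0, 119.0], [505.0, 138.0]]
top cover 553 119 [204. 162.] 79.2 [[455.0, 34.0], [614.0, 3.0], [652.0, 204.0], [493.0, 234.0]]
top deck 520 -87 [179. 151.] 79.1 [[429.0, -161.0], [577.0, -190.0], [611.0, -14.0], [463.0, 15.0]]
scene batten 558 112 [ 25. 116.] 79.2 [[499.0, 110.0], [613.0, 89.0], [618.0, 113.0], [504.0, 135.0]]
scene cover 549 117 [204. 163.] 79.2 [[450.0, 32.0], [610.0, 2.0], [648.0, 202.0], [488.0, 233.0]]
scene deck 511 -88 [179. 138.] 79.0 [[426.0, -163.0], [562.0, -189.0], [596.0, -14.0], [460.0, 13.0]]
```

View pics/crop.png

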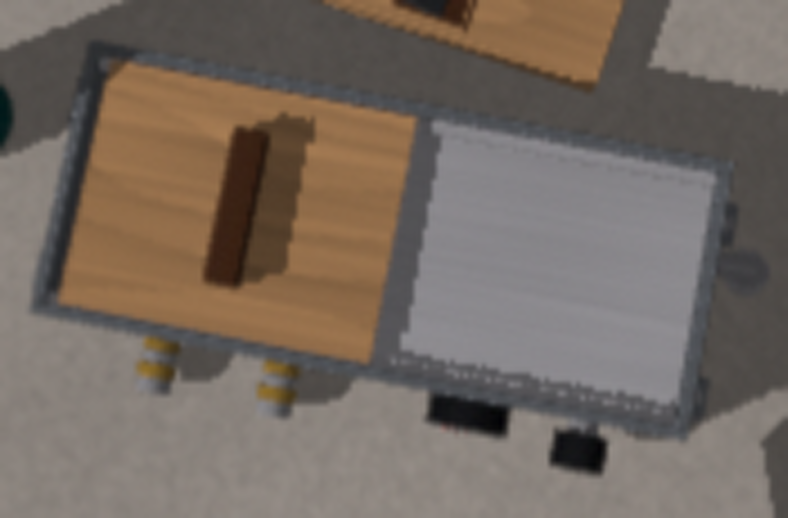

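The crop shows the box rim corners at about TL (93,45), BL (35,310), TR (730,160) and BR (685,435) in crop pixels. The cover is slightly ajar, and the two couplers sit at the bottom left.

Run:
```python
from h import *
p=np.array([[93,43],[33,310],[732,160],[687,438]])/4.5+[180,185]-.4
w=px2w("top",p,.094)*1000;print(np.round(w),np.round(w.mean(0)))
a=np.deg2rad(-10.8);ux=np.array([np.cos(a),np.sin(a)]);uy=np.array([-ux[1],ux[0]])
c=w.mean(0)[:2]
for X in w: print(np.round([(X[:2]-c)@ux,(X[:2]-c)@uy]))
for q in([551,118],[558,112]): print(np.array(q)-c, (np.array(q)-c)@ux,(np.array(q)-c)@uy)
# flask, plane positions in box frame
for n,u,z in(("flask top",(150,197),.236),("flask base",(176,214),0),("iron",(277,180),.063)):
    X=px2w("top",[u],z)[0,:2]*1000; print(n,X,(X-c)@ux,(X-c)@uy)
```

```text
[[ 661.  214.   94.]
 [ 488.  247.   94.]
 [ 585. -199.   94.]
 [ 409. -166.   94.]] [536.  24.  94.]
[ 87. 210.]
[-88. 210.]
[  90. -210.]
[ -89. -211.]
[15.39021086 93.9646435 ] -2.4896105101065293 95.18410927327153
[22.39021086 87.9646435 ] 5.5106881325086405 90.60205497099946
flask top [626.25017798 317.57224668] 34.0315699987532 305.32186005652903
flask base [615.62645911 305.42112587] 25.872919384696463 291.3952826013126
iron [710.17163902 -10.67101852] 177.97320577816453 -1.382000796554316
```

Request:
{"op": "servo_tool", "data": {
  "commands": "0 0 0.155 0 0 0 0; 0 0 0.155 0 0 0 0; 0 0 0.155 0 0 0 0; 0 0 0.155 0 0 0 0; 0 0 0 0 0 0 0"
}}

```text
time_s: 0.72
eef_pos: [0.2401, -0.5222, 0.2308]
eef_rot: [-0.0, 0.996, -0.094, -0.0]
wrist_force: [-0.3, 0.3, -0.8]
opening: -0.001
grasp_force: 0.0
```

Request:
{"op": "servo_tool", "data": {
  "commands": "0 0 0 13 -50 0 0; 0 0 0 13 -50 0 0; 0 0 0 13 -50 0 0; 0 0 0 13 -50 0 0; 0 0 0 13 -50 0 0"
}}

```text
time_s: 1.35
eef_pos: [0.3514, -0.2876, 0.2312]
eef_rot: [0.0, 0.996, -0.093, 0.0]
wrist_force: [0.7, -0.4, -0.2]
opening: 0.005
grasp_force: 0.0
```

Request:
{"op": "servo_tool", "data": {
  "commands": "0 0 0 13 -50 0 0; 0 0 0 13 -50 0 0; 0 0 0 13 -50 0 0; 0 0 0 13 -50 0 0; 0 0 0 13 -50 0 0"
}}

```text
time_s: 1.98
eef_pos: [0.4623, -0.0542, 0.2314]
eef_rot: [0.0, 0.996, -0.093, 0.0]
wrist_force: [0.8, -0.1, -0.8]
opening: -0.002
grasp_force: 0.0
```

```bash
cat >> h.py <<'E'
from scipy.spatial.transform import Rotation as Ro
c0=np.array([535.5,24.]);a0=np.deg2rad(-10.8)
ux=np.array([np.cos(a0),np.sin(a0)]);uy=np.array([-ux[1],ux[0]])
def tobox(X): X=np.atleast_2d(X)[:,:2]-c0; return np.c_[X@ux,X@uy]
def st():
    o=get_obs();p=np.array(o['eef_pos'])*1000;f=np.array(o['wrist_force'])
    R=Ro.from_quat(np.roll(o['eef_rot'],-1)).as_matrix()
    print('t',round(o['time_s'],2),'box',tobox(p).round(1)[0],'z',p[2].round(1),'yaw',np.rad2deg(np.arctan2(R[1,0],R[0,0])).round(1),'tz',R[:,2].round(3),'Fbox',np.round([f[:2]@ux,f[:2]@uy,f[2]],1),'op',round(o['opening'],2))
E
python3 -c "
from h import *
st()"
```

```text
t 1.98 box [-57.2 -90.5] z 231.4 yaw -10.6 tz [ 0. -0. -1.] Fbox [ 0.8  0.1 -0.8] op -0.0
```

Request:
{"op": "servo_tool", "data": {
  "commands": "0 0 0 11 -45 0 0; 0 0 0 11 -45 0 0; 0 0 0 11 -45 0 0; 0 0 0 11 -45 0 0; 0 0 0 11 -43 0 0"
}}

```text
time_s: 2.6
eef_pos: [0.5582, 0.1544, 0.2311]
eef_rot: [0.0, 0.996, -0.092, -0.0]
wrist_force: [-0.1, -0.9, -0.0]
opening: -0.0
grasp_force: 0.0
```

Request:
{"op": "servo_tool", "data": {
  "commands": "0 0 0 0 0 45 0; 0 0 0 0 0 45 0; 0 0 0 0 0 25 0; 0 0 0 0 0 12 0; 0 0 0 0 0 0 0"
}}

```text
time_s: 3.22
eef_pos: [0.5575, 0.1528, 0.1039]
eef_rot: [0.0, 0.996, -0.094, -0.001]
wrist_force: [0.3, 0.1, -0.7]
opening: 0.002
grasp_force: 0.0
```

```bash
python3 -c "
from h import *
st()
cv2.imwrite('pics/a.png',cv2.resize(camera('scene')[100:260,160:440],None,fx=2.8,fy=2.8))"
```

```text
t 3.23 box [ -2.5 130.6] z 103.9 yaw -10.8 tz [-0.001 -0.    -1.   ] Fbox [ 0.2  0.2 -0.7] op 0.0
```

View pics/a.png

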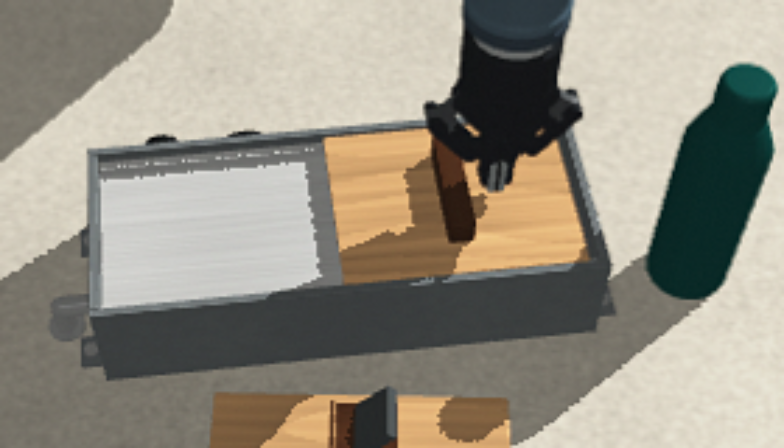

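The tip stands just left of the batten, near (495,175) in the crop, and clear of the walls. Next I push right.

Request:
{"op": "servo_tool", "data": {
  "commands": "0 0 0 1 5 2 0; 0 0 0 1 5 0 0; 0 0 0 0 5 0 0; 0 0 0 0 5 0 0; 0 0 0 0 5 0 0"
}}

```text
time_s: 3.9
eef_pos: [0.5555, 0.1279, 0.1029]
eef_rot: [-0.0, 0.996, -0.094, 0.001]
wrist_force: [0.6, 3.1, 2.7]
opening: 0.002
grasp_force: 1.7
```

Request:
{"op": "servo_tool", "data": {
  "commands": "0 0 0 0 10 0 0; 0 0 0 0 10 0 0; 0 0 0 0 10 0 0; 0 0 0 0 10 0 0; 0 0 0 0 10 0 0"
}}

```text
time_s: 4.53
eef_pos: [0.5455, 0.078, 0.1022]
eef_rot: [0.0, 0.996, -0.095, -0.0]
wrist_force: [0.8, 3.8, 2.1]
opening: 0.0
grasp_force: 1.5
```

Request:
{"op": "servo_tool", "data": {
  "commands": "0 0 0 0 12 0 0; 0 0 0 0 12 0 0; 0 0 0 0 12 0 0; 0 0 0 0 12 0 0; 0 0 0 0 12 0 0"
}}

```text
time_s: 5.15
eef_pos: [0.5341, 0.019, 0.1022]
eef_rot: [0.0, 0.996, -0.094, -0.0]
wrist_force: [-0.1, 3.0, 1.0]
opening: -0.006
grasp_force: 1.3
```

```bash
python3 -c "
from h import *
st()"
```

```text
t 5.15 box [-0.4 -5.1] z 102.2 yaw -10.8 tz [-0. -0. -1.] Fbox [-0.7  3.   1. ] op -0.01
```

Request:
{"op": "servo_tool", "data": {
  "commands": "0 0 0 0 12 0 0; 0 0 0 0 12 0 0; 0 0 0 0 12 0 0; 0 0 0 0 12 0 0; 0 0 0 0 8 0 0"
}}

```text
time_s: 5.78
eef_pos: [0.5236, -0.036, 0.1023]
eef_rot: [0.0, 0.996, -0.095, -0.0]
wrist_force: [-0.1, 2.5, 1.2]
opening: 0.002
grasp_force: 1.2
```

Request:
{"op": "servo_tool", "data": {
  "commands": "0 0 0 0 3 0 0; 0 0 0 0 3 0 0; 0 0 0 0 3 0 0; 0 0 0 0 3 0 0; 0 0 0 0 0 0 0"
}}

```text
time_s: 6.4
eef_pos: [0.5215, -0.0472, 0.1022]
eef_rot: [0.0, 0.996, -0.094, -0.0]
wrist_force: [0.2, 0.5, -0.2]
opening: 0.002
grasp_force: 0.3
```

```bash
python3 -c "
from h import *
st()"
```

```text
t 6.4 box [ -0.4 -72.5] z 102.2 yaw -10.8 tz [-0. -0. -1.] Fbox [ 0.1  0.5 -0.2] op 0.0
```

Request:
{"op": "servo_tool", "data": {
  "commands": "0 0 0 0 2 0 0; 0 0 0 0 2 0 0; 0 0 0 0 2 0 0; 0 0 0 0 1 0 0; 0 0 0 0 1 0 0"
}}

```text
time_s: 7.02
eef_pos: [0.5193, -0.0514, 0.1022]
eef_rot: [-0.003, 0.996, -0.095, -0.001]
wrist_force: [-1.3, 17.8, 6.9]
opening: -0.003
grasp_force: 8.9
```

Request:
{"op": "servo_tool", "data": {
  "commands": "0 0 0 0 -4 0 0; 0 0 0 0 -10 0 0; 0 0 0 0 0 -50 0; 0 0 0 0 0 -50 0; 0 0 0 -30 40 0 0"
}}

```text
time_s: 7.65
eef_pos: [0.4896, -0.0752, 0.2073]
eef_rot: [0.002, 0.996, -0.093, 0.005]
wrist_force: [-0.2, -1.1, 0.3]
opening: -0.002
grasp_force: 0.0
```

Request:
{"op": "servo_tool", "data": {
  "commands": "0 0 0 -30 50 0 0; 0 0 0 -30 50 0 0; 0 0 0 -30 50 0 0; 0 0 0 0 0 0 0"
}}

```text
time_s: 8.15
eef_pos: [0.3671, -0.2081, 0.2025]
eef_rot: [0.001, 0.995, -0.098, -0.0]
wrist_force: [0.1, 0.6, 1.0]
opening: 0.0
grasp_force: 0.0
```

```bash
python3 -c "
from h import *
st()
i=camera('top');cv2.imwrite('pics/top1.png',i);j=camera('scene');cv2.imwrite('pics/scene1.png',j)
a=cv2.resize(i[185:305,180:360],None,fx=4.2,fy=4.2,interpolation=cv2.INTER_CUBIC)
cv2.imwrite('pics/b.png',a)
cv2.imwrite('pics/c.png',cv2.resize(j[110:240,180:390],None,fx=3.8,fy=3.8,interpolation=cv2.INTER_CUBIC))"
```

```text
t 8.15 box [-122.  -259.5] z 202.5 yaw -11.2 tz [-0.    -0.002 -1.   ] Fbox [-0.   0.6  1. ] op 0.0
```

View pics/b.png

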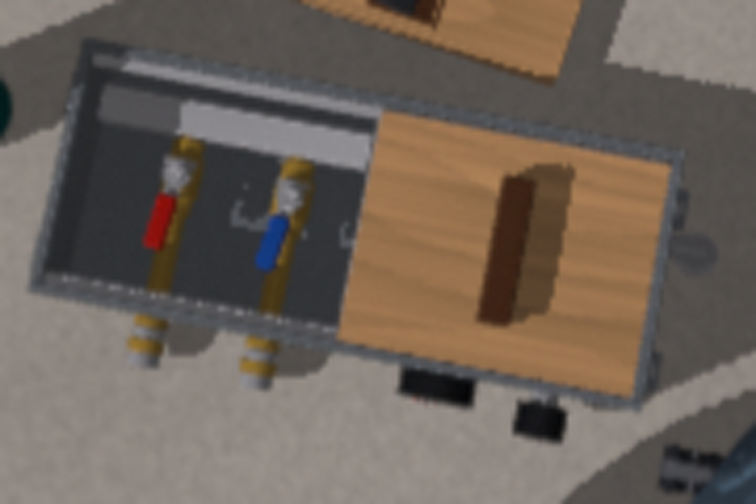

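View pics/c.png

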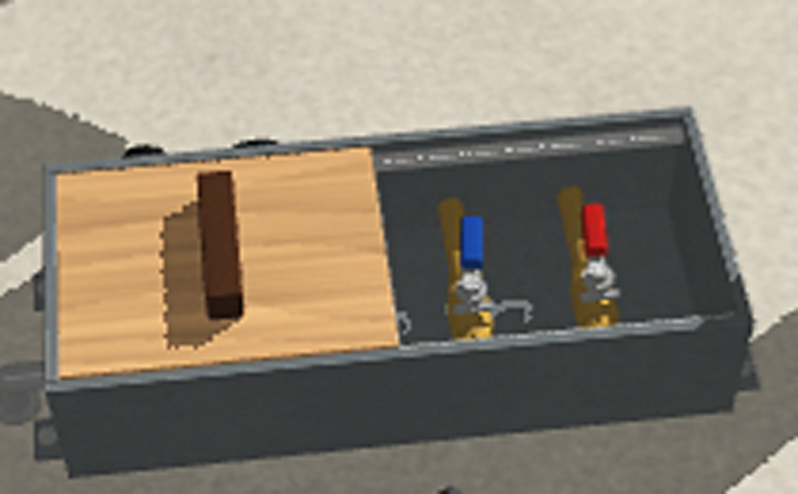

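The cover is fully right. Red is the left valve, with its handle near (160,220) in the top crop, and the blue handle is near (272,243). Both are roughly along their pipes.

Run:
```python
from h import *
for n,r in(("top",(185,190,280,285)),("scene",(280,130,360,200))):
    im=cv2.imread(f"pics/{n}1.png");h=cv2.cvtColor(im,cv2.COLOR_BGR2HSV);H,S,V=[h[...,i].astype(int) for i in range(3)]
    for nm,m in(("red",((H<6)|(H>172))&(S>150)&(V>110)),("blue",(H>100)&(H<130)&(S>130)&(V>80))):
        k=np.zeros(V.shape,np.uint8);k[r[1]:r[3],r[0]:r[2]]=m[r[1]:r[3],r[0]:r[2]]*255
        c=max(cv2.findContours(k,cv2.RETR_EXTERNAL,cv2.CHAIN_APPROX_NONE)[0],key=cv2.contourArea)
        w=tobox(px2w(n,c.reshape(-1,2),.060)*1000);(a,b),s,g=cv2.minAreaRect(w.astype(np.float32));print(n,nm,round(a,1),round(b,1),np.round(s,1),round(g,1))
    im=cv2.imread(f"pics/{n}1.png")
    h=cv2.cvtColor(im,cv2.COLOR_BGR2HSV);r=(250,195,345,290) if n=="top" else(190,140,290,215)
    m=((h[...,0]<25)&(h[...,1]>70)&(h[...,2]>60)).astype(np.uint8)*255;k=np.zeros_like(m);k[r[1]:r[3],r[0]:r[2]]=m[r[1]:r[3],r[0]:r[2]];k=cv2.morphologyEx(k,cv2.MORPH_OPEN,np.ones((3,3)))
    c=max(cv2.findContours(k,cv2.RETR_EXTERNAL,cv2.CHAIN_APPROX_NONE)[0],key=cv2.contourArea)
    print(n,"cover",cv2.minAreaRect(tobox(px2w(n,c.reshape(-1,2),.092)*1000).astype(np.float32)))
```

```text
top red -24.3 139.9 [11.3 36.3] 83.5
top blue -24.6 59.6 [13.1 36.2] 82.9
top cover ((-2.3040542602539062, -101.79192352294922), (202.25172424316406, 161.3710174560547), 89.81414031982422)
scene red -27.0 138.0 [12.2 35.2] 82.9
scene blue -24.3 56.0 [12.2 41.4] 81.7
scene cover ((-5.4658050537109375, -103.19474029541016), (202.23060607910156, 163.61146545410156), 89.79403686523438)
```

Request:
{"op": "servo_tool", "data": {
  "commands": "0 0 0 12 -52 0 0; 0 0 0 12 -52 0 0; 0 0 0 12 -52 0 0; 0 0 0 12 -52 0 0; 0 0 0 12 -52 0 0"
}}

```text
time_s: 8.88
eef_pos: [0.4777, 0.0427, 0.2024]
eef_rot: [0.0, 0.996, -0.093, 0.0]
wrist_force: [-0.4, -0.4, 0.6]
opening: -0.002
grasp_force: 0.0
```

Request:
{"op": "servo_tool", "data": {
  "commands": "0 0 0 12 -52 0 0; 0 0 0 10 -52 0 0; 0 0 0 0 0 30 0; 0 0 0 0 0 30 0; 0 0 0 0 0 0 0"
}}

```text
time_s: 9.5
eef_pos: [0.5157, 0.139, 0.1396]
eef_rot: [0.0, 0.996, -0.093, -0.003]
wrist_force: [0.3, -0.8, 1.3]
opening: -0.001
grasp_force: 0.0
```

```bash
python3 -c "
from h import *
st()"
```

```text
t 9.5 box [-41.  109.2] z 139.6 yaw -10.7 tz [-0.006 -0.    -1.   ] Fbox [ 0.4 -0.7  1.3] op -0.0
```

Request:
{"op": "servo_tool", "data": {
  "commands": "0 0 0 0 5 0 0; 0 0 0 0 0 30 0; 0 0 0 0 0 30 0; 0 0 0 0 0 20 0; 0 0 0 0 0 6 0"
}}

```text
time_s: 10.12
eef_pos: [0.5175, 0.1319, 0.0566]
eef_rot: [0.0, 0.996, -0.095, 0.0]
wrist_force: [-0.4, 0.6, 0.1]
opening: 0.004
grasp_force: 0.0
```

Request:
{"op": "servo_tool", "data": {
  "commands": "0 0 0 0 0 0 0; 0 0 0 0 0 0 0"
}}

```text
time_s: 10.38
eef_pos: [0.5184, 0.1321, 0.0577]
eef_rot: [-0.0, 0.996, -0.094, 0.001]
wrist_force: [-0.4, -0.6, 0.4]
opening: -0.0
grasp_force: 0.0
```

```bash
python3 -c "
from h import *
st()
for d in range(0,91,10):
    t=np.deg2rad(d);s,c=np.sin(t),np.cos(t);r=42
    print(d,np.round([10-r*c-7*s-11,134.5+r*s-7*c-15],1))"
```

```text
t 10.38 box [-37.1 103. ] z 57.7 yaw -10.8 tz [ 0.002  0.    -1.   ] Fbox [-0.3 -0.7  0.4] op -0.0
0 [-43.  112.5]
10 [-43.6 119.9]
20 [-42.9 127.3]
30 [-40.9 134.4]
40 [-37.7 141.1]
50 [-33.4 147.2]
60 [-28.1 152.4]
70 [-21.9 156.6]
80 [-15.2 159.6]
90 [ -8.  161.5]
```

Request:
{"op": "servo_tool", "data": {
  "commands": "0 0 0 -3 -4 3 0; 0 0 0 -2 -6 2 0; 0 0 0 0 -6 0 0; 0 0 0 0 -8 0 0; 0 0 0 2 -7 0 0"
}}

```text
time_s: 11.0
eef_pos: [0.5189, 0.1627, 0.0508]
eef_rot: [0.001, 0.996, -0.094, -0.001]
wrist_force: [-4.6, -5.8, 2.0]
opening: 0.001
grasp_force: 3.6
```

```bash
python3 -c "
from h import *
st()"
```

```text
t 11.0 box [-42.3 133.1] z 50.8 yaw -10.8 tz [-0.003 -0.002 -1.   ] Fbox [-3.4 -6.6  2. ] op 0.0
```

Request:
{"op": "servo_tool", "data": {
  "commands": "0 0 0 4 -7 -1 0; 0 0 0 4 -6 0 0; 0 0 0 5 -5 0 0; 0 0 0 6 -4 0 0; 0 0 0 7 -3 0 0"
}}

```text
time_s: 11.62
eef_pos: [0.5458, 0.1844, 0.0506]
eef_rot: [0.0, 0.996, -0.094, -0.005]
wrist_force: [-14.0, 6.3, 4.5]
opening: 0.001
grasp_force: 5.7
```

Request:
{"op": "servo_tool", "data": {
  "commands": "0 0 0 4 -1 0 0; 0 0 0 3 -1 0 0; 0 0 0 2 0 0 0; 0 0 0 0 0 0 0"
}}

```text
time_s: 12.12
eef_pos: [0.5561, 0.1855, 0.0509]
eef_rot: [-0.001, 0.996, -0.094, -0.004]
wrist_force: [-8.3, 8.0, 1.3]
opening: -0.004
grasp_force: 4.4
```

```bash
python3 -c "
from h import *
st()"
```

```text
t 12.12 box [-10.  162.5] z 50.9 yaw -10.8 tz [-0.007  0.002 -1.   ] Fbox [-9.7  6.3  1.3] op -0.0
```

Request:
{"op": "servo_tool", "data": {
  "commands": "0 0 0 2 0 0 0; 0 0 0 2 0 0 0; 0 0 0 0 0 0 0"
}}

```text
time_s: 12.5
eef_pos: [0.5578, 0.1855, 0.0508]
eef_rot: [-0.001, 0.996, -0.094, -0.006]
wrist_force: [-16.2, 9.9, 8.1]
opening: -0.002
grasp_force: 8.8
```

Request:
{"op": "servo_tool", "data": {
  "commands": "0 0 0 2 0 0 0; 0 0 0 2 0 0 0; 0 0 0 0 0 0 0"
}}

```text
time_s: 12.88
eef_pos: [0.558, 0.1855, 0.0507]
eef_rot: [-0.001, 0.996, -0.094, -0.01]
wrist_force: [-29.2, 10.6, 19.3]
opening: -0.002
grasp_force: 15.7
```

```bash
python3 -c "
from h import *
st()"
```

```text
t 12.88 box [ -8.1 162.9] z 50.7 yaw -10.7 tz [-0.02   0.003 -1.   ] Fbox [-30.6   4.9  19.3] op -0.0
```

Request:
{"op": "servo_tool", "data": {
  "commands": "0 0 0 -8 0 0 0; 0 0 0 -10 0 0 0; 0 0 0 -2 0 -40 0; 0 0 0 0 0 -60 0; 0 0 0 0 0 -60 0"
}}

```text
time_s: 13.5
eef_pos: [0.5477, 0.1852, 0.214]
eef_rot: [0.0, 0.996, -0.095, 0.0]
wrist_force: [-0.4, 0.0, -0.6]
opening: -0.002
grasp_force: 0.0
```

Request:
{"op": "servo_tool", "data": {
  "commands": "0 0 0 -20 55 0 0; 0 0 0 -20 55 0 0; 0 0 0 -20 55 0 0; 0 0 0 -20 55 0 0; 0 0 0 -20 55 0 0"
}}

```text
time_s: 14.12
eef_pos: [0.3971, -0.0675, 0.2127]
eef_rot: [0.001, 0.996, -0.094, 0.001]
wrist_force: [-0.3, -1.0, 0.7]
opening: 0.003
grasp_force: 0.0
```

Request:
{"op": "servo_tool", "data": {
  "commands": "0 0 0 -10 55 0 0; 0 0 0 0 55 0 0; 0 0 0 0 30 0 0; 0 0 0 0 0 0 0"
}}

```text
time_s: 14.62
eef_pos: [0.3613, -0.2037, 0.2127]
eef_rot: [0.001, 0.995, -0.097, 0.0]
wrist_force: [0.8, 0.4, 0.4]
opening: 0.001
grasp_force: 0.0
```

Run:
```python
from h import *
st()
for n,r in(("top",(185,190,280,285)),("scene",(280,130,370,200))):
    im=camera(n);cv2.imwrite(f"pics/{n}2.png",im);h=cv2.cvtColor(im,cv2.COLOR_BGR2HSV);H,S,V=[h[...,i].astype(int) for i in range(3)]
    for nm,m in(("red",((H<6)|(H>172))&(S>150)&(V>90)),("blue",(H>100)&(H<130)&(S>130)&(V>80))):
        k=np.zeros(V.shape,np.uint8);k[r[1]:r[3],r[0]:r[2]]=m[r[1]:r[3],r[0]:r[2]]*255
        c=max(cv2.findContours(k,cv2.RETR_EXTERNAL,cv2.CHAIN_APPROX_NONE)[0],key=cv2.contourArea)
        print(n,nm,cv2.minAreaRect(tobox(px2w(n,c.reshape(-1,2),.060)*1000).astype(np.float32)))
cv2.imwrite('pics/d.png',cv2.resize(cv2.imread('pics/top2.png')[150:310,130:410],None,fx=2.8,fy=2.8,interpolation=cv2.INTER_CUBIC))
```

```text
t 14.62 box [-128.4 -256.3] z 212.7 yaw -11.1 tz [ 0.001 -0.001 -1.   ] Fbox [0.7 0.5 0.4] op 0.0
top red ((11.524028778076172, 162.00830078125), (11.955071449279785, 15.07949161529541), 10.854426383972168)
top blue ((-24.55004119873047, 59.642093658447266), (13.097912788391113, 36.180179595947266), 82.88809967041016)
scene red ((11.363516807556152, 168.13986206054688), (37.683650970458984, 18.847747802734375), 88.99111938476562)
scene blue ((-24.343303680419922, 56.04571533203125), (12.157958030700684, 41.41096115112305), 81.67803955078125)
```

View pics/d.png

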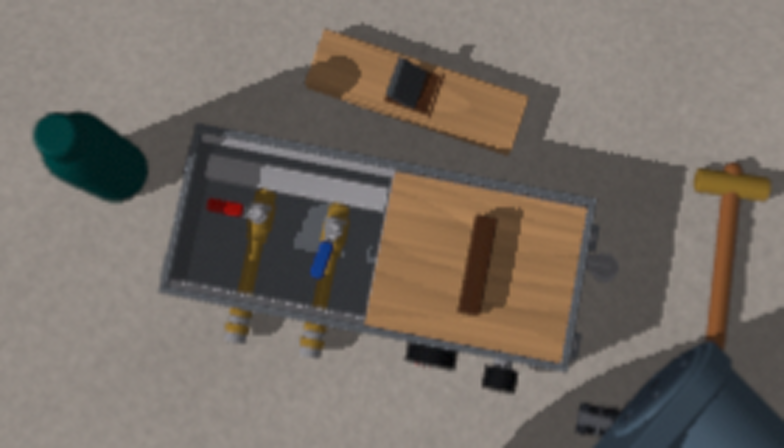

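The red handle now stands across its pipe at (225,208), the cover is fully right, and the bystanders and blue handle haven't moved.

```bash
python3 -c "
from bench import *
print(hand_in())"
```

```text
the job is handed in; nothing more can be done
None
```

The cover is slid fully right on its runners, the red valve is turned until it met its stop and stands square across its pipe, the other items look unmoved, and the job was handed in at about 15 s (no verdict returned).

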